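# Seat the bearing block and hold the jig flap at its balance point

### The arm

A 6-joint arm with a two-finger parallel gripper is mounted at the origin on the work surface. World frame = base frame: x ahead of the robot, y to its left, z up, the work surface at z = 0. Lengths are in mm, angles in rad, forces in N, time in s.
With the tool pointing down it reaches from about 275 to 1000 mm from the base axis. Payload 8.4 kg.
Tool frame: the origin (TCP) lies on the centre line of the jaws, within the pads' length; the fingertips stand 22 mm ahead of it and the grasp point (between the pads) lies 3 mm ahead of it; z points along the fingers, y is the direction in which the jaws open and shut (so a half turn about z gives the same grasp; the last joint's range is limited). The gripper opens to 85 mm and grips with 20 to 120 N. Pads are 22 mm wide; open, the fingers measure 114 mm over their backs; the gripper's body (76 mm by 85 mm) begins 54 mm behind the grasp point. The pads swing forward as they close: fully open they stand 13 mm farther back than shut.
Start: joints at [-1.178, 0.353, 1.633, -0, 1.155, -0.002], TCP at [240.389, -576.924, 253.281] pointing down, gripper open.
Joint ranges: [-2.63, 2.63], [-0.92, 2.1], [0.06, 2.66], [-1.3, 4.44], [0, 2.69], [-3.02, 3.02]. Speed limits (rad/s): [2.22, 2.22, 2.79, 3.14, 3.14, 3.14].

### API

Orientations are given as [roll, pitch, yaw] about the fixed x, y, z axes, in that order (R = Rz(yaw) Ry(pitch) Rx(roll)).
In Python, from rig import r gives the robot as it stands.
- The arm moves only by the tool carry_out, never from a script. Its argument "rows" is text: rows parted by semicolons, each of 5 numbers parted by spaces: the opening, from 0 (shut) to 1 (fully open), then the shift along the tool's x, y, z in units of 30 mm (1.0 is 30 mm), then the turn about the tool's z in units of 8 degrees (1.0 is 8 degrees). A call has 1 to 12 rows; each row shifts and turns the commanded pose from where the row before left it, along the tool's axes as they then stand; what a row does not reach is not made up. A row lasts 1/8 s, in which the tool goes at most 62.5 mm and 10.7 degrees, less where a joint would pass 70% of its speed; a pose out of reach is approached as far as the arm can. A call is refused whole if a number of a shift passes 1 or a number of a turn 1, either way. A call with a gripper value outside its range is refused whole. The fingers move at their own pace and stop on an object; "newtons" is the grip in N (left out, the last holds). Time passes only in rows, so rows that do not move let the fingers close. It gives the time, the measured TCP pose, the force and the opening at its end, in the units of the state.
- r.sense(): the state, without advancing time (a new reading comes with each control period).
- r.grab_frame(name): name is "scene" or "side" or "wrist"; returns the picture (480x640x3 uint8, blue, green, red); there is no depth.
- r.get_calibration(name): a dict with "intrinsics" (3x3 intrinsics, pixels), "k1" (the pictures are not rectified: a ray, as slopes to the right and down, at radius r is drawn at 1 + k1 r^2 times it, then the intrinsics apply), "position" and "rotation" of the camera in the world. Camera axes: x right, y up, looking along -z (the intrinsics and any distortion apply to the point x, -y, -z); pixel columns grow to the right and rows downward; lengths in mm; the calibration is good to about 2 mm. A picture is of the moment at which its call begins: read the wrist's pose just before it. get_calibration takes no time and is no camera call; for the wrist camera it gives the pose at the moment of the call.
- r.sign_off(): hands the job in, once; it reports no verdict.
The state is a dict: "clock": time; "qpos": joint angles; "qvel": joint speeds; "joint_efforts": joint torques, N m; "eef_pos": TCP position; "tcp_rot": TCP orientation; "contact_force": force on the tool from outside, world axes, zero at the start; "wrist_torque": the same for the moment, N m; "opening": opening from 0.0 (shut) to 1.0 (fully open).
Only numpy, scipy, OpenCV 4.12 (cv2) and the standard library are available. Lean on these libraries where they do the work, as an engineer would, in place of code of your own. Each camera call takes 0.05 s, during which the arm holds its last target.

### The job

On the drilling jig, push the loose wooden bearing block square and flush into the corner of the two low fences, its long side flat against the back fence and its end against the side fence. Then grip the hinged flap, which lies tipped back, by the bar sticking out at its side, and swing it up steadily to its balance point, upright, without letting it fall either way. Finish while still gripping the bar and holding the flap still there (do not let go), with the block still home and the other things on the table left alone.

Things in the scene. Friction and masses are not known exactly. Their poses are not given: they have to be found in the camera images.
- jig: The fixed drilling jig: a grey plate 250 (x) x 300 (y) x 12 mm thick on the table, with a back fence, a side fence and a hinged flap behind the back fence. Origin: centre of the plate's underside; z up, +x towards the back fence, +y towards the side fence.
- corner (a point): Inner corner of the two fences (aluminium bars 20 mm thick, 25 mm high) at the plate's top face; axes as the jig's, 35 mm along x, 70 mm along y, 12 mm up from its origin. Back fence: 175 mm long along y, working face at x = 0. Side fence: 155 mm long, from the back fence along -x, working face at y = 0. The inside of the corner is x < 0, y < 0.
- block_mid (a point): Centre (half-way up) of the loose wooden bearing block, 50 (its x) x 70 (its y) x 40 mm high, about 0.16 kg, dark round mark on top; lies flat on the jig plate in front of the fences, a little askew; slides under 1 to 2 N. Fully home, its centre is at x -25, y -35, z +20 mm in the corner's axes.
- hinge (a point): Middle of the flap's hinge axis, fixed on the jig, 45 mm above the plate's top and 48 mm behind the back fence's working face; axes as the jig's: the hinge runs along y.
- flap (a joint): Angle of the hinged flap (aluminium panel 140 mm wide, 8 mm thick, two dark bushes, about 0.4 kg), rad: 0 = level, forwards over the block; 1.571 = upright, its balance point (mass lies in the panel's plane); 2.35 = tipped back on its rest posts, where it starts. No spring, almost no friction: let go, it falls to the side it leans to.
- bar (a point): Grip point on the flap's round steel bar, 14 mm thick, parallel to the hinge axis, 110 mm from it, at the flap's free edge. The bar sticks out 85 mm past the flap's right (-y) edge; this point is on its axis, 45 mm from that edge, 40 mm from the bar's end, 115 mm along -y from the hinge point. Moves in an arc with the flap; the bar can turn between the fingers.
- rubber_ring: Bystander: black rubber ring, 36 mm across, 14 mm high, lying near the back right corner of the jig plate; origin at its underside or handle axis.
- fitting: Bystander: brass turned fitting, 30 mm across, 40 mm high, standing on the jig plate left of the side fence; origin at its underside or handle axis.
- socket: Bystander: upright red plastic pipe socket, 56 mm across, 75 mm high; origin at its underside or handle axis.
- jar: Bystander: glass jar with steel cap, 70 mm across, 90 mm high; origin at its underside or handle axis.
- mallet: Bystander: hammer lying on the table to the right; origin at its underside or handle axis.
- driver: Bystander: screwdriver lying on the table to the left; origin at its underside or handle axis.
- angle: Bystander: steel angle offcut, 120 mm long, 40 mm high, at the right; origin at its underside or handle axis.
Things that resemble listed ones, but are neither listed nor needed, are in the scene too. What is shaped like the part that bears block_mid but turquoise or yellow is not meant.

How it is judged:
By the outcome, as a careful person would: the job done as asked, in the order asked, and still so for the second after the job is handed in, while the arm keeps its last pose, push and grip.
It also fails if it takes over 69 s, if anything falls off the work surface, if the arm or the gripper's body presses on something with over 40 N, if the wrist force passes 120 N, or if a joint passes its speed limit or range.

## Working session

There is one attempt and no reset: what is moved stays moved. The work goes in short steps, Python scripts to look and compute and a tool call to move; the robot and the scene stay as the last step left them, time stands still between calls to the robot, and variables do not carry over. Pictures are saved under pics/ and viewed, and the job is handed in when it is done.

Besides the shell and the picture viewer there is one more tool, called after "Request:" as name(argument=value, ...) on one line, values as JSON. carry_out: Moves the arm, as the interface text tells. Its arguments: {"type":"object","properties":{"rows":{"type":"string"},"newtons":{"type":"number"}},"required":["rows"]}

```bash
ls; mkdir -p pics
python3 - <<'E'
from rig import r
import cv2
print(r.sense())
for n in ["scene","side","wrist"]:
    c=r.get_calibration(n); print(n,c)
    cv2.imwrite(f"pics/{n}0.png",r.grab_frame(n))
E
```

```text
pics
{'clock': 0.0, 'qpos': array([-1.17839611e+00,  3.53633790e-01,  1.63414200e+00, -2.16878707e-05,
        1.15520302e+00, -2.35838600e-03]), 'qvel': array([ 0.00030541, -0.00017423,  0.00201679,  0.00162871, -0.00052497,
       -0.00079558]), 'joint_efforts': array([-1.34168655e-03, -6.05258918e+01, -3.42073846e+01, -2.64809314e-04,
        9.25882050e-03, -1.10308839e-06]), 'eef_pos': array([ 240.21170811, -576.50705371,  252.56726298]), 'tcp_rot': array([-3.14020645e+00,  1.65604345e-05,  3.94767386e-01]), 'contact_force': array([ 1.02445831, -0.24705884,  0.41358708]), 'wrist_torque': array([ 0.00238538, -0.05044458,  0.00123527]), 'opening': 0.9973306854248861}
scene {'intrinsics': array([[485.50452647,   0.        , 317.49389198],
       [  0.        , 485.50452647, 247.51442077],
       [  0.        ,   0.        ,   1.        ]]), 'k1': 0.029548493075720352, 'position': array([ 966.90233349, -610.2727656 ,  797.75476054]), 'rotation': array([ 0.82857369, -0.00552754,  0.68355007])}
side {'intrinsics': array([[477.53731784,   0.        , 324.88465529],
       [  0.        , 477.53731784, 239.90173764],
       [  0.        ,   0.        ,   1.        ]]), 'k1': 0.0391982667588272, 'position': array([ 22.95817224, 695.80108254, 808.57485996]), 'rotation': array([ 0.85760821,  0.00315695, -2.54099623])}
wrist {'intrinsics': array([[413.3246039 ,   0.        , 310.60757538],
       [  0.        , 413.3246039 , 238.21900136],
       [  0.        ,   0.        ,   1.        ]]), 'k1': -0.05348475945998771, 'position': array([ 309.34197548, -547.63917281,  374.1414019 ]), 'rotation': array([-0.29607188,  0.00183608, -1.17679293])}
```

View pics/scene0.png

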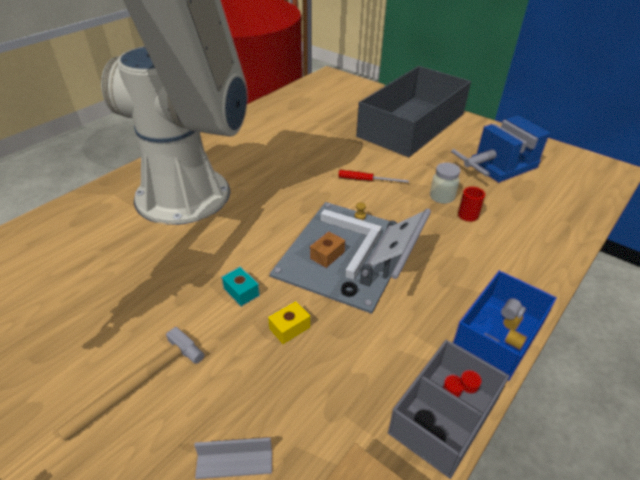

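View pics/side0.png

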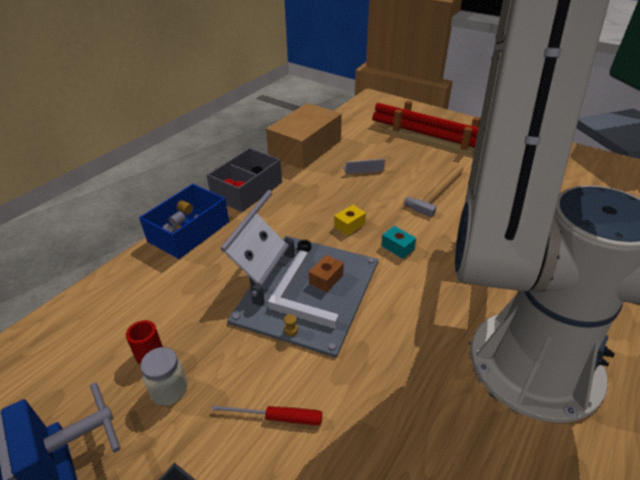

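View pics/wrist0.png

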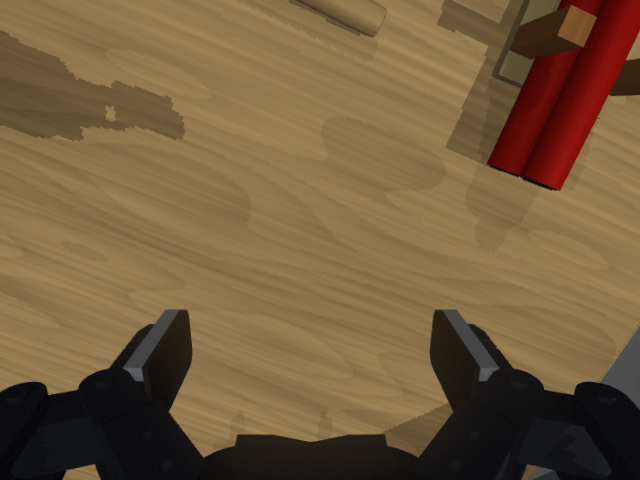

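```bash
cat > h.py <<'E'
import numpy as np, cv2
from scipy.spatial.transform import Rotation as R
from rig import r
def cam(n):
    return r.get_calibration(n)
def rot(c): return R.from_euler('xyz',c['rotation']).as_matrix()
def ray(c,u,v):
    K=c['intrinsics'];d=np.array([(u-K[0,2])/K[0,0],(v-K[1,2])/K[1,1]])
    s=d.copy()
    for _ in range(20): s=d/(1+c['k1']*(s@s))
    w=rot(c)@np.array([s[0],-s[1],-1]); return w/np.linalg.norm(w)
def onz(c,u,v,z):
    w=ray(c,u,v);p=c['position'];return p+w*(z-p[2])/w[2]
def proj(c,P):
    q=rot(c).T@(np.asarray(P,float)-c['position']); s=np.array([q[0]/-q[2],-q[1]/-q[2]])
    s=s*(1+c['k1']*(s@s));K=c['intrinsics'];return np.array([K[0,0]*s[0]+K[0,2],K[1,1]*s[1]+K[1,2]])
def tri(obs):
    A=np.zeros((3,3));b=np.zeros(3)
    for c,(u,v) in obs:
        w=ray(c,u,v);M=np.eye(3)-np.outer(w,w);A+=M;b+=M@c['position']
    X=np.linalg.solve(A,b);return X
E
python3 - <<'E'
import cv2
a=cv2.imread('pics/scene0.png');b=cv2.imread('pics/side0.png')
cv2.imwrite('pics/c1.png',cv2.resize(a[190:325,260:440],(800,600),interpolation=cv2.INTER_CUBIC))
cv2.imwrite('pics/c2.png',cv2.resize(b[185:365,210:390],(600,600),interpolation=cv2.INTER_CUBIC))
E
```

```text
(no output)
```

View pics/c1.png

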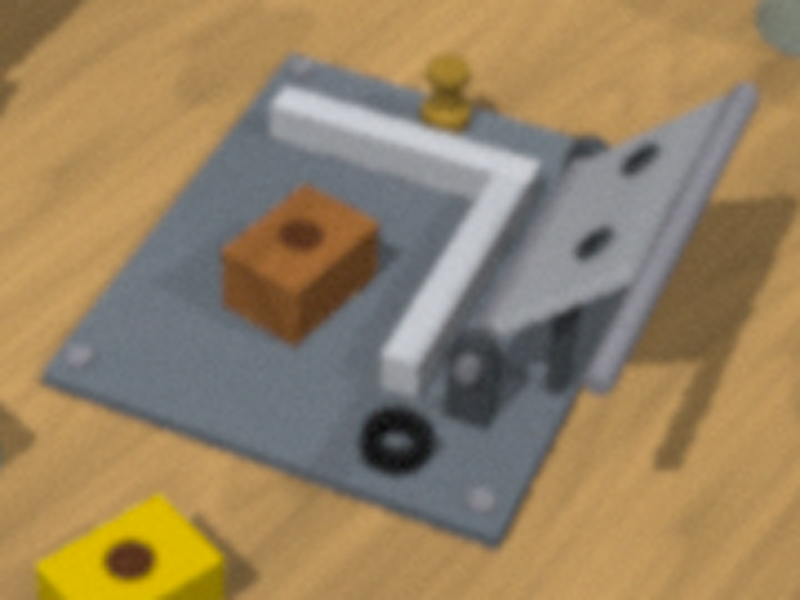

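View pics/c2.png

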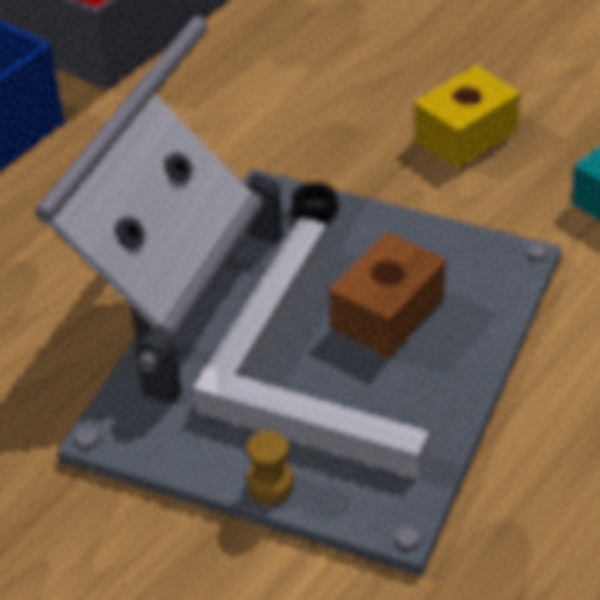

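```bash
cat > fit.py <<'E'
from h import *
from scipy.optimize import least_squares
cs,cd=cam('scene'),cam('side')
S=lambda x,y:(260+x/4.4444-.4,190+y/4.4444-.4)
D=lambda x,y:(210+x/3.3333-.35,185+y/3.3333-.35)
bx,by,z=125,150,12
obs=[(cs,S(45,378),(-bx,-by,z)),(cs,S(293,55),(-bx,by,z)),(cs,S(499,540),(bx,-by,z)),
(cd,D(62,455),(bx,by,z)),(cd,D(420,567),(-bx,by,z)),(cd,D(560,249),(-bx,-by,z)),(cd,D(250,173),(bx,-by,z)),
]
def T(p,P): 
    c,s=np.cos(p[2]),np.sin(p[2]);return np.array([p[0]+c*P[0]-s*P[1],p[1]+s*P[0]+c*P[1],P[2]])
f=lambda p:np.concatenate([proj(c,T(p,P))-uv for c,uv,P in obs])
s=least_squares(f,[500,-50,0.2]);print(s.x,f(s.x).round(1))
p=s.x
def inv(P): 
    c,s_=np.cos(p[2]),np.sin(p[2]);d=np.asarray(P)-[p[0],p[1],0];return np.array([c*d[0]+s_*d[1],-s_*d[0]+c*d[1],d[2]])
if __name__=='__main__':
    for l,o in [('near',[(cs,S(600,380)),(cd,D(198,24))]),('far',[(cs,S(746,95)),(cd,D(46,208))])]:
        X=tri(o);print(l,X,inv(X))
    for c,F,pts in [(cs,S,[(308,183),(380,228),(298,285),(222,253)]),(cd,D,[(390,233),(445,265),(388,318),(330,290)])]:
        Q=[inv(onz(c,*F(*q),52))-[35,70,12] for q in pts];print(np.round(Q,1).tolist(),np.mean(Q,0))
    for c,F,q in [(cs,S,(397,440)),(cd,D,(315,203))]: print('ring',inv(onz(c,*F(*q),19)))
    # block fit
    o=[(cs,S(308,183)),(cs,S(380,228)),(cs,S(298,285)),(cs,S(222,253)),(cd,D(390,233)),(cd,D(445,265)),(cd,D(388,318)),(cd,D(330,290))]
E
python3 fit.py
```

```text
[4.85225743e+02 9.60213730e+01 2.37665666e-01] [-0.5 -1.5 -0.5 -1.   1.1 -0.8 -1.9 -1.   1.1 -0.1  0.6 -1.1  0.1 -1.6]
near [676.65023462 -15.36309825 136.38622632] [ 159.819835   -153.32141629  136.38622632]
far [626.54961479 196.07262978 137.41453029] [160.9068095   63.96631387 137.41453029]
[[-81.1, -69.9, 40.0], [-32.5, -86.3, 40.0], [-52.7, -144.1, 40.0], [-97.8, -139.3, 40.0]] [ -66.03326676 -109.89849329   40.        ]
[[-52.8, -147.5, 40.0], [-99.5, -130.5, 40.0], [-80.8, -69.3, 40.0], [-34.9, -80.1, 40.0]] [ -67.01954511 -106.85469642   40.        ]
ring [  57.96857119 -121.25504593   19.        ]
ring [  59.04936927 -122.31887128   19.        ]
```

```bash
cat > plan.py <<'E'
from h import *
P0=np.array([485.2,96.0]);J=0.2377
def j2w(x,y): c,s=np.cos(J),np.sin(J);return P0+[c*x-s*y,s*x+c*y]
def c2w(x,y): return j2w(x+35,y+70)
def w2c(p):
    c,s=np.cos(J),np.sin(J);d=np.asarray(p)[:2]-P0;return np.array([c*d[0]+s*d[1]-35,-s*d[0]+c*d[1]-70])
def delta(target,pos=None,yaw=None):
    "tool-axes shift in units of 30mm from measured pose"
    s=r.sense();pos=s['eef_pos'] if pos is None else np.asarray(pos)
    M=R.from_euler('xyz',s['tcp_rot'] if yaw is None else [np.pi,0,yaw]).as_matrix()
    return M.T@(np.asarray(target)-pos)/30
E
python3 - <<'E'
from plan import *
b=c2w(-66.5,-108.4);print(b, c2w(-25,-35), j2w(160,-113),j2w(83,-115))
print(delta([*b,230]), 'turn',np.degrees(J)+90-16-22.6)
print(delta([b[0]-60*np.sin(0),b[1],230]))
E
```

```text
[463.6276814   51.26248699] [486.67744393 132.37055347] [667.30901462  23.85218787] [592.94502713   3.77739361]
[ 14.92270692 -16.4545184    0.7756667 ] turn 65.01920679025966
[ 14.92270692 -16.4545184    0.7756667 ]
```

Request:
carry_out(rows="1 .94 -.97 .05 0;1 .94 -.97 .05 0;1 .94 -.97 .05 0;1 .94 -.97 .05 0;1 .94 -.97 .05 0;1 .94 -.97 .05 0;1 .94 -.97 .05 0;1 .94 -.97 .05 0;1 .94 -.97 .05 0;1 .94 -.97 .05 0;1 .94 -.97 .05 0;1 .94 -.97 .05 0")

```text
clock: 1.65
eef_pos: [418.7, -123.1, 235.2]
tcp_rot: [3.142, -0.0, 0.395]
contact_force: [1.2, -0.5, -0.2]
opening: 0.999
```

Request:
carry_out(rows="1 .94 -.97 .05 0;1 .94 -.97 .05 0;1 .94 -.97 .05 0;1 0 0 0 -1;1 0 0 0 -1;1 0 0 0 -1;1 0 0 0 -1;1 0 0 0 -1;1 0 0 0 -1;1 0 0 0 -1;1 0 0 0 -1;1 0 0 0 0")

```text
clock: 3.15
eef_pos: [462.8, -11.3, 230.7]
tcp_rot: [-3.141, -0.0, 1.511]
contact_force: [-0.9, 0.2, -0.3]
opening: 1.001
```

Run:
```python
from plan import *
s=r.sense();print(s['clock'],s['eef_pos'],s['tcp_rot'],s['contact_force'])
c=r.get_calibration('wrist');im=r.grab_frame('wrist');print(c['position'],c['rotation'])
import pickle;pickle.dump(c,open('w1.pkl','wb'));cv2.imwrite('pics/w1.png',im)
```

```text
3.15 [462.84211828 -11.29245331 230.67263448] [-3.14131684e+00 -1.28311413e-05  1.51085276e+00] [-0.87283198  0.15903889 -0.30920641]
[467.69317694  63.39213021 352.17868346] [-0.29553397  0.00057441 -0.06071233]
```

View pics/w1.png

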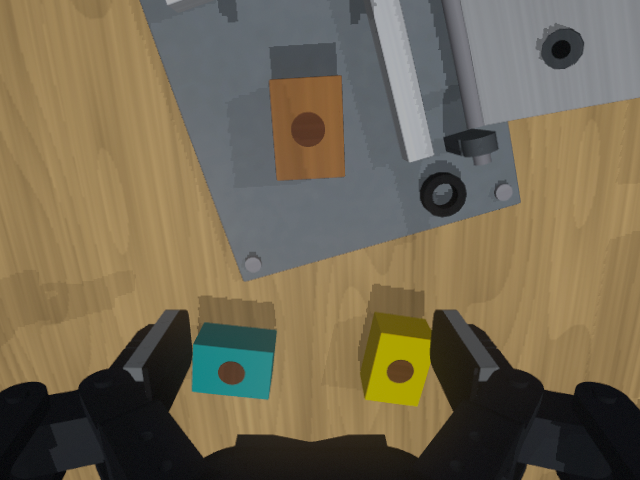

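Run:
```python
from plan import *
import pickle
c=pickle.load(open('w1.pkl','rb'))
im=cv2.imread('pics/w1.png');cv2.imwrite('pics/w1c.png',cv2.resize(im[0:290,230:530],None,fx=2.06,fy=2.06,interpolation=cv2.INTER_CUBIC))
q=[onz(c,*t,52) for t in [(270,80),(341,76),(344,177),(277,180)]]
for a in q: print(a[:2],w2c(a))
q=np.array(q)[:,:2];print(q.mean(0),w2c(q.mean(0)))
e=[q[0]-q[3],q[1]-q[2],q[1]-q[0],q[2]-q[3]];print([(np.linalg.norm(v).round(1),np.degrees(np.arctan2(v[1],v[0])).round(1)) for v in e])
for t in [(245,281),(520,204)]: 
    a=onz(c,*t,12);print(a,w2c(a)+[35,70])
for t in [(409,161),(373,0)]: a=onz(c,*t,37);print('fence',w2c(a))
```

```text
[441.07934859  86.97709252] [-80.00467756 -68.38020434]
[489.73975575  86.5972457 ] [-32.80193957 -80.20733565]
[489.04699959  17.17756814] [ -49.82132414 -147.51195728]
[440.21355505  17.94567468] [ -97.10081136 -135.26673854]
[465.01991474  52.17439526] [ -64.93218816 -107.84155895]
[(np.float64(69.0), np.float64(89.3)), (np.float64(69.4), np.float64(89.4)), (np.float64(48.7), np.float64(-0.4)), (np.float64(48.8), np.float64(-0.9))]
[400.50315534 -76.17440899  12.        ] [-122.85689941 -147.38983979]
[640.92127619 -20.36997825  12.        ] [ 123.94132723 -149.76526667]
fence [   1.15901467 -152.68193081]
fence [  3.54282336 -37.73033443]
```

View pics/w1c.png

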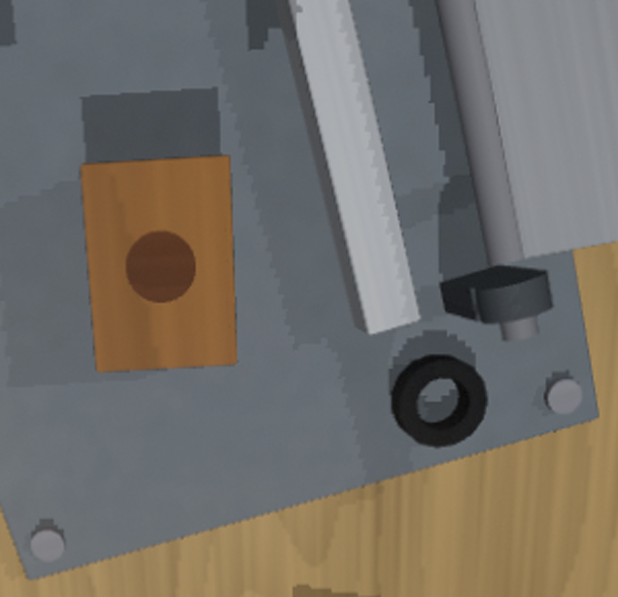

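Run:
```python
from plan import *
print(delta([465,52.2,57],yaw=np.radians(89.4)))
import pickle
c=pickle.load(open('w1.pkl','rb'))
a,b=[onz(c,*t,37)[:2] for t in [(408.6,161.6),(374.2,9.7)]];v=b-a;print(np.degrees(np.arctan2(v[1],v[0]))-90,w2c(a),w2c(b))
```

```text
[2.11743094 0.05010694 5.78926339]
12.589672081517122 [   0.76238782 -153.03372124] [  2.72277939 -43.94553486]
```

Request:
carry_out(rows="1 .7 .02 .9 -.35;1 .7 .02 .9 0;1 .7 .01 .9 0;1 0 0 .9 0;1 0 0 .9 0;1 0 0 .7 0;1 0 0 .6 0;1 0 0 0 0")

```text
clock: 4.2
eef_pos: [465.2, 51.5, 55.8]
tcp_rot: [-3.139, 0.0, 1.558]
contact_force: [-1.0, 0.1, -0.1]
opening: 1.002
```

Run:
```python
from plan import *
s=r.sense();print(s['clock'],s['eef_pos'],s['tcp_rot'],s['contact_force'])
cv2.imwrite('pics/s2.png',r.grab_frame('side')[170:350,200:400].repeat(3,0).repeat(3,1));cv2.imwrite('pics/w2.png',r.grab_frame('wrist'))
```

```text
4.2 [465.20789894  51.52472082  55.78484355] [-3.13896941e+00  2.95727085e-04  1.55821708e+00] [-0.9855385   0.10909896 -0.12701172]
```

View pics/w2.png

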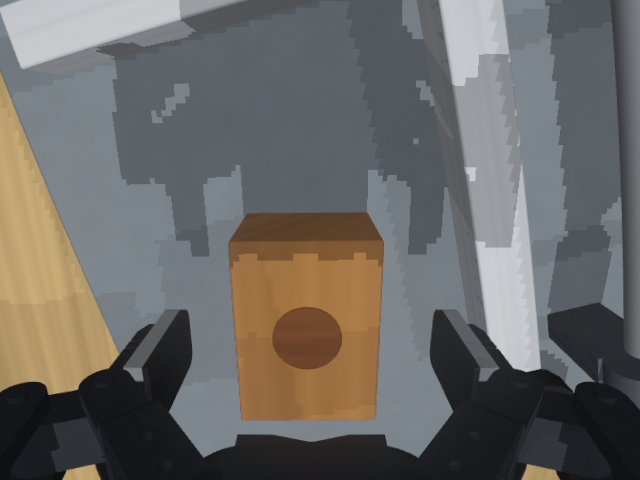

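View pics/s2.png

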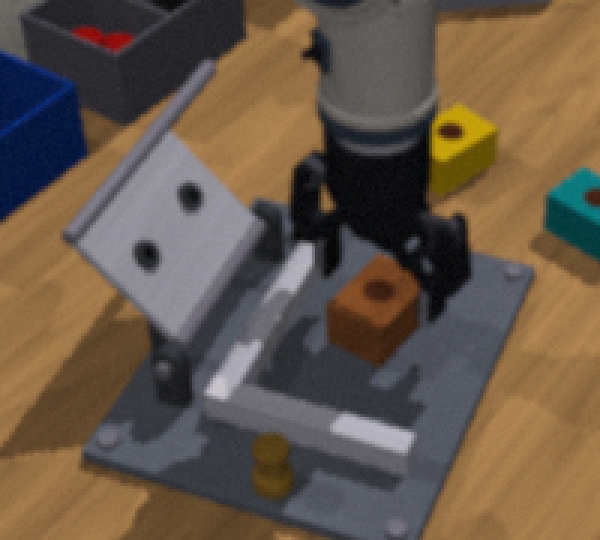

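Request:
carry_out(newtons=25, rows="0.4 0 0 0 0;0.4 0 0 0 0;0.4 0 0 0 0;0.4 0 0 0 0;0.4 0 0 0 0;0.4 0 0 0 0")

```text
clock: 5.05
eef_pos: [466.4, 51.6, 57.5]
tcp_rot: [3.141, -0.0, 1.56]
contact_force: [-2.1, -0.2, 5.7]
opening: 0.577
```

Run:
```python
from plan import *
s=r.sense();print(s['clock'],s['eef_pos'],s['tcp_rot'],s['contact_force'],s['opening'])
cv2.imwrite('pics/w3.png',r.grab_frame('wrist'))
```

```text
5.05 [466.40574358  51.64492244  57.4901744 ] [ 3.14079037e+00 -1.15607021e-04  1.56035702e+00] [-2.1092402  -0.21402478  5.71994267] 0.5774914841255004
```

View pics/w3.png

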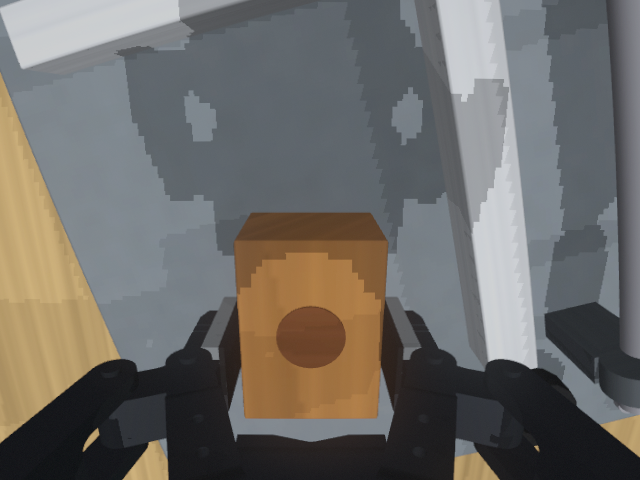

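Run:
```python
from plan import *
t=c2w(-31,-41);print(t,delta([*t,58.5],yaw=np.radians(103.0)))
```

```text
[482.25895874 125.1264532 ] [ 2.26819425  1.06619434 -0.03388569]
```

Request:
carry_out(rows=".4 0 0 -.03 0;.4 .2 .1 0 -.45;.4 .3 .15 0 -.45;.4 .35 .16 0 -.4;.4 .35 .16 0 -.4;.4 .35 .16 0 0;.4 .35 .16 0 0;.4 .35 .16 0 0;.4 0 0 0 0")

```text
clock: 6.22
eef_pos: [486.9, 123.7, 57.7]
tcp_rot: [3.141, -0.0, 1.799]
contact_force: [0.3, 0.5, -2.1]
opening: 0.576
```

Run:
```python
from plan import *
s=r.sense();print(s['clock'],s['eef_pos'],s['tcp_rot'],s['contact_force'],s['opening'],w2c(s['eef_pos']))
cv2.imwrite('pics/w4.png',r.grab_frame('wrist'))
```

```text
6.225 [486.89433312 123.73883724  57.71773805] [ 3.14123224e+00 -4.54962489e-05  1.79891924e+00] [ 0.27274964  0.45432275 -2.06061905] 0.5763614402800689 [-26.82170156 -43.44008112]
```

View pics/w4.png

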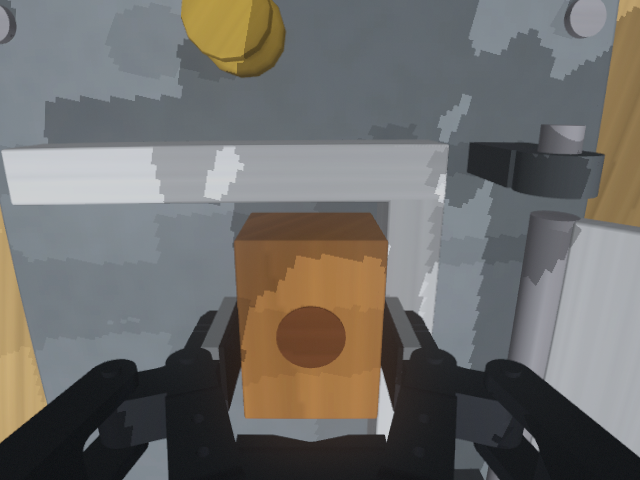

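Run:
```python
from plan import *
c=r.get_calibration('wrist')
im=cv2.imread('pics/w4.png')
cv2.imwrite('pics/w4c.png',cv2.resize(im[130:300,200:460],None,fx=3,fy=3,interpolation=cv2.INTER_CUBIC))
a,b=[onz(c,*t,37)[:2] for t in [(12,204.5),(387,201)]];v=b-a;print(np.degrees(np.arctan2(v[1],v[0])),w2c(a),w2c(b))
a,b=[onz(c,*t,37)[:2] for t in [(0,151),(445,143)]];v=b-a;print(np.degrees(np.arctan2(v[1],v[0])),w2c(a),w2c(b))
q=[onz(c,*t,52)[:2] for t in [(235,241),(387,240),(379,418),(244,418)]]
for x in q:print(w2c(x))
```

```text
13.405926364532512 [-134.29275838    1.48340033] [0.41976361 0.98193798]
13.712430696920023 [-134.67013789   20.59747685] [19.35120781 20.84807968]
[-50.87062814  -8.49749154]
[-1.82481438 -8.67080311]
[ -1.50191255 -78.68830421]
[-52.22331496 -78.16012958]
```

View pics/w4c.png

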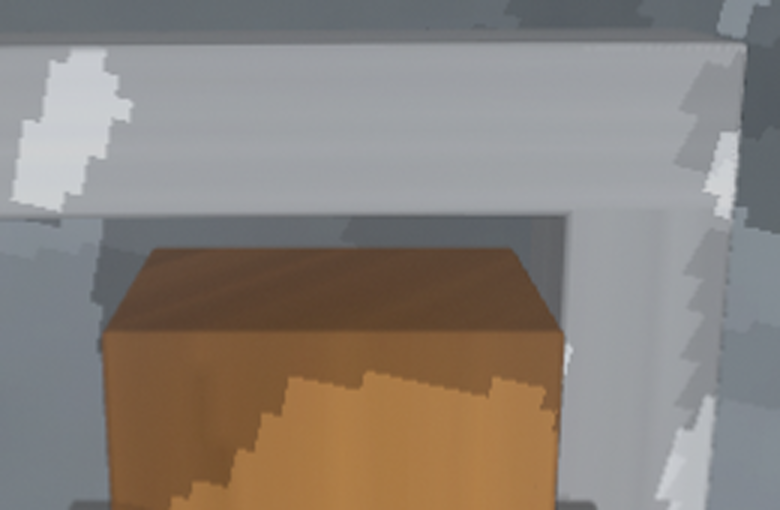

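Request:
carry_out(rows=".4 .1 0 0 -.06;.4 .1 0 0 0;.4 .07 .03 0 0;.4 .0 .03 0 0;.4 0 0 0 0")

```text
clock: 6.9
eef_pos: [486.7, 131.2, 57.7]
tcp_rot: [3.141, 0.0, 1.806]
contact_force: [0.8, -0.2, -1.7]
opening: 0.578
```

Request:
carry_out(rows=".4 .03 .02 0 0;.4 .03 .02 0 0;.4 .02 .02 0 0;.4 0 0 0 0")

```text
clock: 7.4
eef_pos: [487.1, 133.2, 57.6]
tcp_rot: [-3.14, 0.001, 1.807]
contact_force: [-1.4, -6.5, 1.1]
opening: 0.579
```

Run:
```python
from plan import *
s=r.sense();c,q=np.cos(J),np.sin(J);f=s['contact_force'];print(w2c(s['eef_pos']),s['tcp_rot'],c*f[0]+q*f[1],-q*f[0]+c*f[1],f[2])
im=r.grab_frame('wrist');cv2.imwrite('pics/w5c.png',cv2.resize(im[130:300,200:460],None,fx=3,fy=3,interpolation=cv2.INTER_CUBIC))
```

```text
[-24.43282338 -34.29183789] [-3.13993010e+00  8.51063553e-04  1.80663636e+00] -2.9087954082699 -6.033189381605334 1.0614685478183277
```

View pics/w5c.png

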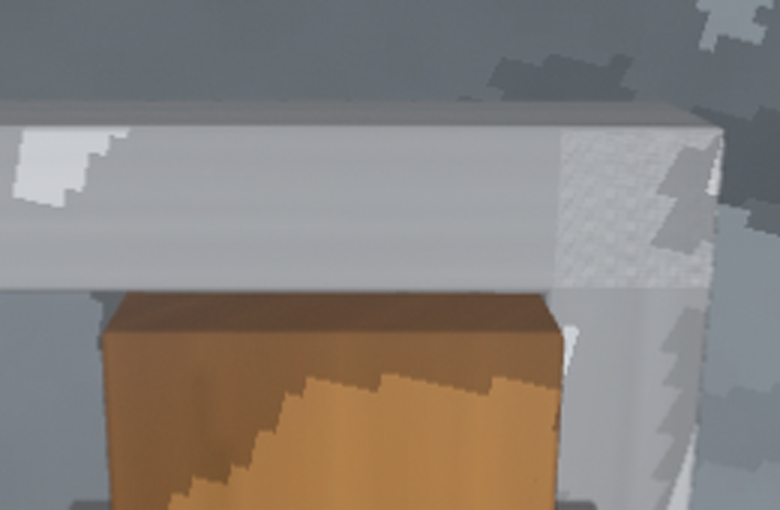

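Request:
carry_out(rows=".4 .01 .03 0 0;.4 .01 .03 0 0;.4 0 .02 0 0;.4 0 0 0 0")

```text
clock: 7.95
eef_pos: [487.2, 133.3, 57.6]
tcp_rot: [-3.136, 0.002, 1.807]
contact_force: [-9.1, -13.1, 13.5]
opening: 0.577
```

Run:
```python
from plan import *
s=r.sense();c,q=np.cos(J),np.sin(J);f=s['contact_force'];print(w2c(s['eef_pos']),s['tcp_rot'],c*f[0]+q*f[1],-q*f[0]+c*f[1],f[2])
```

```text
[-24.26805194 -34.24127649] [-3.13556705e+00  1.51717168e-03  1.80658903e+00] -11.931727064479857 -10.630222286492955 13.462010648292015
```

Request:
carry_out(rows=".75 0 0 0 0;.75 0 0 0 0;.75 0 0 0 0;.75 0 0 -.5 0;.75 0 0 -1 0;.75 0 0 -1 0;.75 -.3 0 0 0;.75 0 0 0 0")

```text
clock: 8.95
eef_pos: [492.0, 125.8, 132.8]
tcp_rot: [3.141, 0.0, 1.806]
contact_force: [-0.5, 0.3, -1.2]
opening: 0.743
```

Run:
```python
from plan import *
s=r.sense();f=s['contact_force'];print(w2c(s['eef_pos']),s['eef_pos'],s['tcp_rot'],f)
c=r.get_calibration('wrist');im=r.grab_frame('wrist');cv2.imwrite('pics/w6.png',im)
import pickle;pickle.dump(c,open('w6.pkl','wb'))
cv2.imwrite('pics/w6c.png',cv2.resize(im[130:350,180:440],None,fx=2.7,fy=2.7,interpolation=cv2.INTER_CUBIC))
```

```text
[-21.41111246 -42.58200632] [491.95073884 125.84680497 132.80051154] [3.14134147e+00 5.38219003e-05 1.80586870e+00] [-0.49893517  0.30379724 -1.2393664 ]
```

View pics/w6.png

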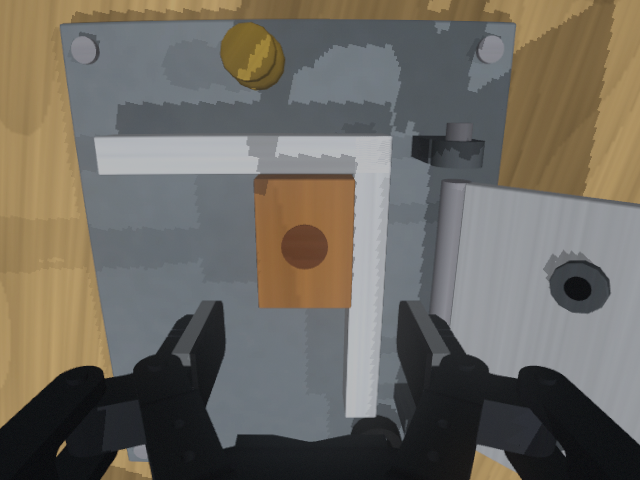

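View pics/w6c.png

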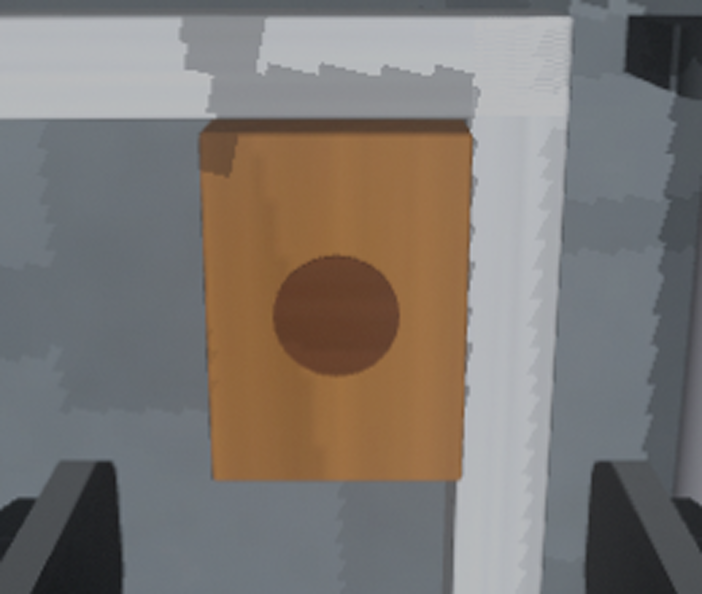

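Request:
carry_out(rows="0 .13 -.9 0 0;0 .13 -.9 0 0;0 0 0 0 0;0 0 0 0 0;0 0 0 1 0;0 0 0 1 0;0 0 0 .87 0;0 0 0 0 0;0 0 .12 0 0;0 0 .06 0 0;0 0 0 0 0")

```text
clock: 10.38
eef_pos: [443.8, 122.8, 47.4]
tcp_rot: [3.14, -0.0, 1.806]
contact_force: [-0.3, -0.1, 0.6]
opening: -0.001
```

```bash
cat > st.py <<'E'
from plan import *
s=r.sense();c,q=np.cos(J),np.sin(J);f=s['contact_force'];print(s['clock'],w2c(s['eef_pos']),s['eef_pos'],s['tcp_rot'][2],'F',c*f[0]+q*f[1],-q*f[0]+c*f[1],f[2],s['opening'])
E
python3 st.py
python3 - <<'E'
from h import *
im=r.grab_frame('wrist');cv2.imwrite('pics/w7.png',im)
E
```

```text
10.375 [-68.90481119 -34.21213589] [443.82162618 122.79808984  47.40602388] 1.8064002007698732 F -0.3433008152618568 -0.026879051858717126 0.6443920732469748 -0.0005029230734592533
```

View pics/w7.png

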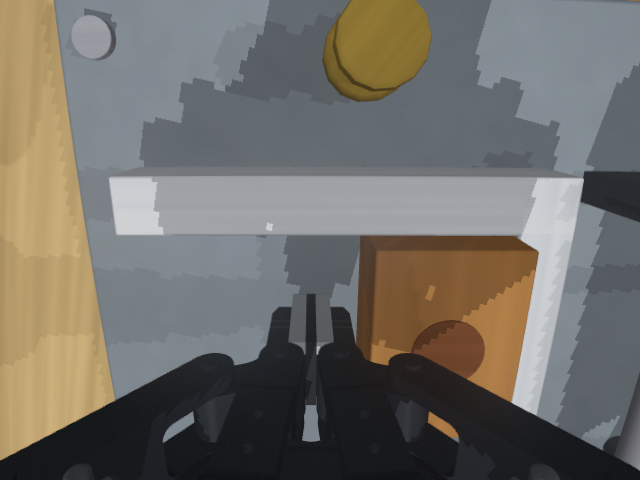

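Request:
carry_out(rows="0 0 .07 0 0;0 0 .07 0 0;0 0 .07 0 0;0 0 0 0 0")

```text
clock: 10.92
eef_pos: [449.1, 124.1, 46.5]
tcp_rot: [-3.141, 0.0, 1.806]
contact_force: [0.2, -0.3, 0.8]
opening: 0.001
```

```bash
python3 st.py
```

```text
10.925 [-63.48256218 -34.23735403] [449.09735111 124.05034648  46.52671639] 1.8064397073513376 F 0.1105841448933547 -0.36367275902623786 0.8225028217239412 0.0007281269436473908
```

Request:
carry_out(rows="0 0 .05 0 0;0 0 .05 0 0;0 0 .05 0 0;0 0 0 0 0")

```text
clock: 11.42
eef_pos: [449.4, 124.1, 46.0]
tcp_rot: [-3.133, 0.0, 1.806]
contact_force: [-12.7, -2.2, 9.7]
opening: 0.001
```

```bash
python3 st.py
python3 - <<'E'
from h import *
im=r.grab_frame('wrist');cv2.imwrite('pics/w8.png',im)
E
```

```text
11.425 [-63.18413332 -34.2904596 ] [449.39989344 124.06900455  45.95013127] 1.8063623182803834 F -12.840371799540584 0.8709337422825145 9.703715395458083 0.0006346175576221656
```

View pics/w8.png

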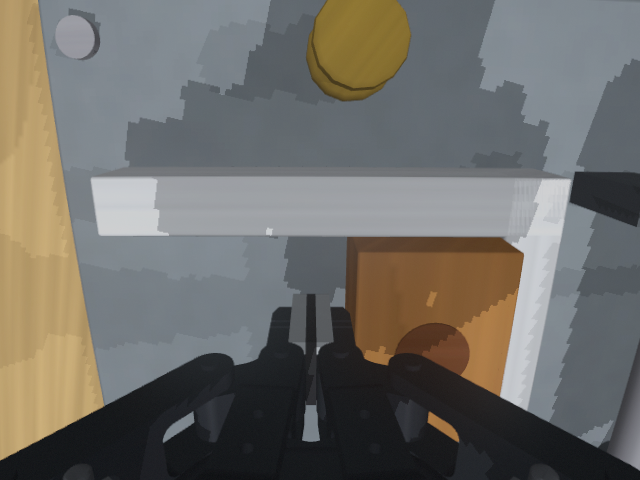

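Request:
carry_out(rows="0 0 -.3 0 0;0 0 -.4 0 0;0 -.7 0 0 0;0 -.7 0 0 0;0 -.7 0 0 0;0 0 .9 0 0;0 0 .9 0 0;0 0 0 0 0")

```text
clock: 12.48
eef_pos: [502.0, 71.8, 46.9]
tcp_rot: [3.139, 0.0, 1.806]
contact_force: [-2.0, 0.5, 0.7]
opening: -0.002
```

```bash
python3 st.py
```

```text
12.475 [-24.36079222 -97.46190951] [502.0064546   71.81545328  46.85356411] 1.8064383675938296 F -1.8169400430582043 0.9170248421196039 0.7286544375230134 -0.0023616539670345033
```

Push toward +y: 97.5 → contact expected near 81.

Request:
carry_out(rows="0 .2 0 0 0;0 .2 0 0 0;0 .06 0 0 0;0 .05 0 0 0;0 .05 0 0 0;0 0 0 0 0")

```text
clock: 13.22
eef_pos: [496.3, 87.9, 46.6]
tcp_rot: [3.142, -0.0, 1.806]
contact_force: [0.1, -0.2, -0.1]
opening: 0.001
```

```bash
python3 st.py
```

```text
13.225 [-26.11736512 -80.46657376] [496.29741641  87.91929967  46.58868782] 1.80648104032491 F 0.05157746141897295 -0.2528377748022714 -0.07976704158389684 0.000750440738509825
```

Request:
carry_out(rows="0 .05 0 0 0;0 .05 0 0 0;0 .04 0 0 0;0 0 0 0 0")

```text
clock: 13.72
eef_pos: [496.2, 88.6, 46.8]
tcp_rot: [3.141, 0.005, 1.809]
contact_force: [5.1, -30.2, 2.9]
opening: -0.001
```

```bash
python3 st.py
```

```text
13.725 [-26.06136995 -79.74460278] [496.18183611  88.63415542  46.81663772] 1.8087835474715663 F -2.123338098205293 -30.584675662166298 2.940481775073726 -0.0006960351236416091
```

Request:
carry_out(rows="0 -.3 0 0 0;0 -.4 0 0 0;0 0 0 -1 0;0 0 0 -1 0;.6 0 0 -1 0;.6 0 0 -1 0;.6 0 0 -1 0;.6 0 0 -1 0;.6 -.5 .9 0 0;.6 -.5 .9 0 0;.6 -.5 .9 0 0;.6 -.5 .9 0 0")

```text
clock: 15.22
eef_pos: [620.1, 37.9, 226.4]
tcp_rot: [-3.141, -0.0, 1.806]
contact_force: [0.7, -0.3, 0.4]
opening: 0.598
```

Request:
carry_out(rows=".6 -.5 .7 0 0;.6 -.3 .7 0 0;.6 0 0 0 0")

```text
clock: 15.6
eef_pos: [666.6, 24.3, 226.1]
tcp_rot: [3.142, -0.0, 1.806]
contact_force: [-1.0, 0.3, 0.4]
opening: 0.601
```

```bash
python3 st.py
python3 - <<'E'
from plan import *
import pickle
c=r.get_calibration('wrist');im=r.grab_frame('wrist');cv2.imwrite('pics/w9.png',im);pickle.dump(c,open('w9.pkl','wb'))
cv2.imwrite('pics/s9.png',r.grab_frame('scene'));cv2.imwrite('pics/d9.png',r.grab_frame('side'))
b=cv2.imread('pics/d9.png');cv2.imwrite('pics/d9c.png',cv2.resize(b[140:365,190:390],None,fx=2.6,fy=2.6,interpolation=cv2.INTER_CUBIC))
E
```

```text
15.6 [ 124.3921887  -182.35842565] [666.56722351  24.33260245 226.08387368] 1.8058580722817923 F -0.8501036747677843 0.544352454850984 0.40294380803709495 0.6012413729170478
```

View pics/w9.png

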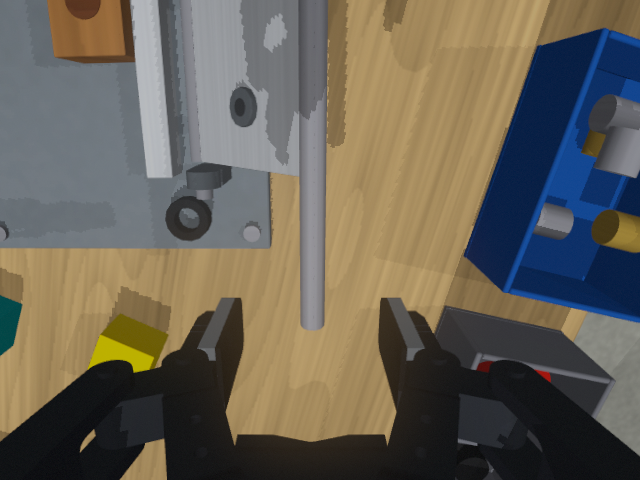

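View pics/d9c.png

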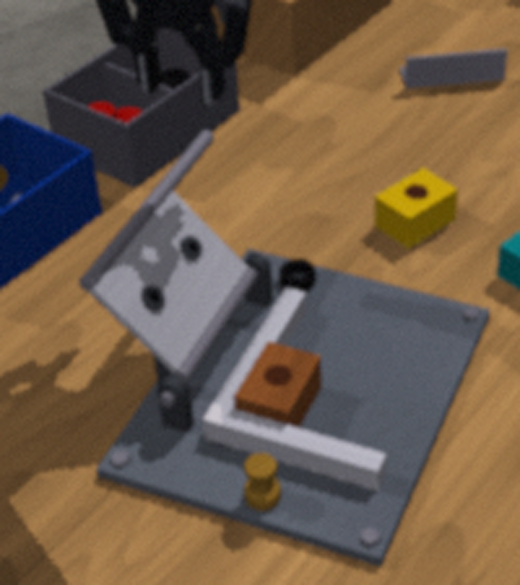

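Run:
```python
from plan import *
import pickle
c=pickle.load(open('w9.pkl','rb'))
for t,z in [((312,327),135),((312,180),135),((312,60),135),((299,177),128)]:
    a=onz(c,*t,z);print(a,w2c(a)+[35,70])
```

```text
[677.82133955 -17.68797586 135.        ] [ 160.43536461 -155.84745776]
[658.02477603  64.89146184 135.        ] [160.64024708 -70.928523  ]
[644.5261583  121.22901632 135.        ] [160.78686875 -12.99656957]
[651.20050224  63.78596627 128.        ] [153.74754865 -70.3960368 ]
```

Request:
carry_out(newtons=40, rows=".6 -.1 .03 .6 0;.6 0 0 .9 0;.6 0 0 .8 0;.6 0 0 .4 0;.6 0 0 .25 0;.6 0 0 0 0")

```text
clock: 16.5
eef_pos: [667.2, 22.2, 137.9]
tcp_rot: [-3.141, -0.0, 1.806]
contact_force: [0.7, 0.0, 0.1]
opening: 0.598
```

```bash
python3 st.py
python3 - <<'E'
from h import *
im=r.grab_frame('wrist');cv2.imwrite('pics/w10.png',im)
b=r.grab_frame('scene');cv2.imwrite('pics/s10c.png',cv2.resize(b[120:340,260:480],None,fx=2.6,fy=2.6,interpolation=cv2.INTER_CUBIC))
E
```

```text
16.5 [ 124.45490649 -184.5759995 ] [667.15034531  22.19215011 137.89197003] 1.8064976221148514 F 0.7073566854370421 -0.12019929259022266 0.11183788135058013 0.5975642898805166
```

View pics/w10.png

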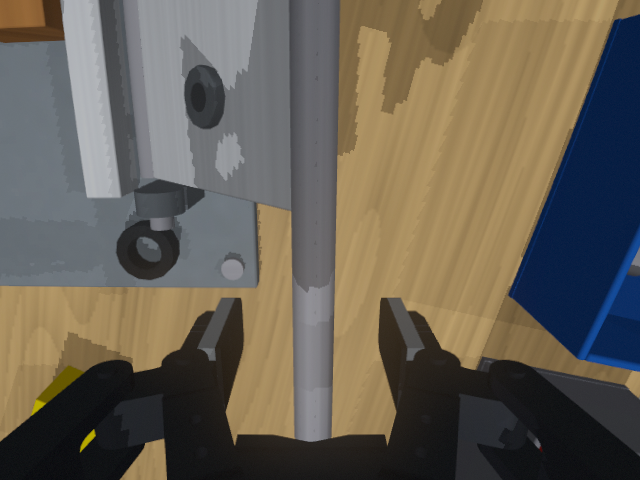

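View pics/s10c.png

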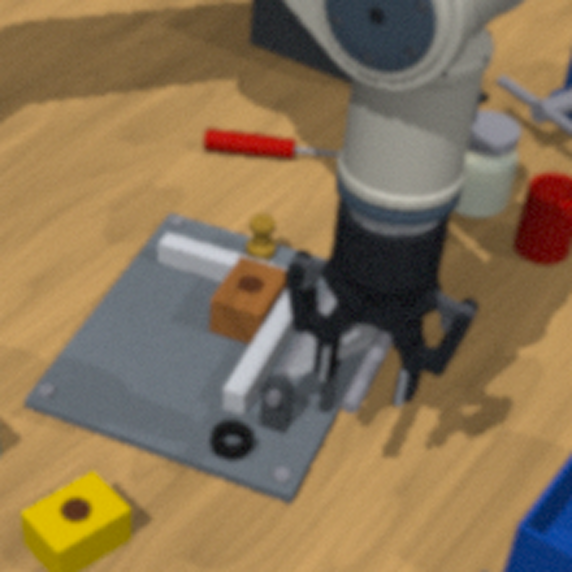

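Bar lies centred between the pads. Close.

Request:
carry_out(newtons=40, rows="0 0 0 0 0;0 0 0 0 0;0 0 0 0 0;0 0 0 0 0;0 0 0 0 0;0 0 0 0 0;0 0 0 0 0")

```text
clock: 17.48
eef_pos: [667.9, 22.3, 138.6]
tcp_rot: [3.14, 0.0, 1.806]
contact_force: [2.8, 0.7, 5.9]
opening: 0.147
```

```bash
python3 st.py
python3 - <<'E'
from h import *
im=r.grab_frame('wrist');cv2.imwrite('pics/w11.png',im)
E
```

```text
17.475 [ 125.19929413 -184.68013977] [667.89832404  22.26621745 138.64176098] 1.8064246832944422 F 2.895529654363167 -0.015222589585491275 5.867447922549735 0.14746224471816818
```

View pics/w11.png

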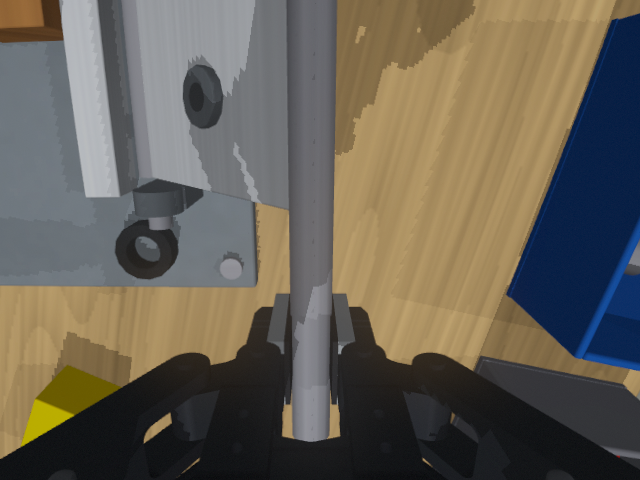

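Run:
```python
import numpy as np
u=np.linspace(0,1,31);s=u*u*(3-2*u);t=2.35-0.779*s
y=np.round(110*np.cos(t)/30,2);z=np.round(-110*np.sin(t)/30,2)
rows=[f"0 0 {a:.2f} {b:.2f} 0" for a,b in zip(np.diff(y),np.diff(z))]
print(';'.join(rows[:12]));print(';'.join(rows[12:22]));print(';'.join(rows[22:]));print(y[[0,12,22,-1]]*30,z[[0,12,22,-1]]*30)
```

```text
0 0 0.01 -0.01 0;0 0 0.02 -0.01 0;0 0 0.03 -0.03 0;0 0 0.04 -0.04 0;0 0 0.06 -0.05 0;0 0 0.06 -0.06 0;0 0 0.08 -0.06 0;0 0 0.08 -0.07 0;0 0 0.10 -0.06 0;0 0 0.10 -0.07 0;0 0 0.11 -0.07 0;0 0 0.12 -0.07 0
0 0 0.12 -0.06 0;0 0 0.13 -0.07 0;0 0 0.13 -0.05 0;0 0 0.13 -0.05 0;0 0 0.13 -0.05 0;0 0 0.14 -0.04 0;0 0 0.13 -0.03 0;0 0 0.12 -0.03 0;0 0 0.13 -0.02 0;0 0 0.11 -0.02 0
0 0 0.11 -0.02 0;0 0 0.09 0.00 0;0 0 0.09 -0.01 0;0 0 0.07 0.00 0;0 0 0.06 -0.01 0;0 0 0.04 0.00 0;0 0 0.03 0.00 0;0 0 0.01 0.00 0
[-77.4 -53.1 -15.   -0. ] [ -78.3  -96.3 -108.9 -110.1]
```

Request:
carry_out(newtons=40, rows="0 0 -0.01 -0.01 0;0 0 -0.02 -0.01 0;0 0 -0.03 -0.03 0;0 0 -0.04 -0.04 0;0 0 -0.06 -0.05 0;0 0 -0.06 -0.06 0;0 0 -0.08 -0.06 0;0 0 -0.08 -0.07 0;0 0 -0.10 -0.06 0;0 0 -0.10 -0.07 0;0 0 -0.11 -0.07 0;0 0 -0.12 -0.07 0")

```text
clock: 19.02
eef_pos: [645.9, 16.9, 157.3]
tcp_rot: [3.136, 0.0, 1.806]
contact_force: [8.1, 4.3, 7.1]
opening: 0.146
```

```bash
python3 st.py
```

```text
19.025 [ 102.53282456 -184.66690088] [645.86607018  16.94185759 157.33523901] 1.8063684945830774 F 8.840043340980504 2.298533919535269 7.120411933316371 0.14601130379528954
```

Request:
carry_out(rows="0 0 -0.12 -0.06 0;0 0 -0.13 -0.07 0;0 0 -0.13 -0.05 0;0 0 -0.13 -0.05 0;0 0 -0.13 -0.05 0;0 0 -0.14 -0.04 0;0 0 -0.13 -0.03 0;0 0 -0.12 -0.03 0;0 0 -0.13 -0.02 0;0 0 -0.11 -0.02 0")

```text
clock: 20.27
eef_pos: [608.1, 7.9, 170.0]
tcp_rot: [3.138, 0.0, 1.806]
contact_force: [3.6, 2.5, 9.1]
opening: 0.147
```

```bash
python3 st.py
```

```text
20.275 [  63.66502403 -184.53887912] [608.06100474   7.91415941 169.9513809 ] 1.8063578243919083 F 4.06345707628269 1.5565516540768338 9.071962080128227 0.14682896615519853
```

Request:
carry_out(rows="0 0 -0.11 -0.02 0;0 0 -0.09 0 0;0 0 -0.09 -0.01 0;0 0 -0.07 0 0;0 0 -0.06 -0.01 0;0 0 -0.04 0 0;0 0 -0.03 0 0;0 0 -0.01 0 0;0 0 0 0 0;0 0 0 0 0")

```text
clock: 21.52
eef_pos: [592.9, 4.3, 170.7]
tcp_rot: [3.139, 0.0, 1.806]
contact_force: [2.9, 1.7, 8.8]
opening: 0.15
```

```bash
python3 st.py
python3 - <<'E'
from h import *
im=r.grab_frame('wrist');cv2.imwrite('pics/w12.png',im)
for n,(a,b,c,d) in {'scene':(120,340,260,480),'side':(150,370,190,410)}.items():
    f=r.grab_frame(n);cv2.imwrite(f'pics/{n}12.png',f);cv2.imwrite(f'pics/{n}12c.png',cv2.resize(f[a:b,c:d],None,fx=2.7,fy=2.7,interpolation=cv2.INTER_CUBIC))
E
```

```text
21.525 [  48.08916537 -184.52843169] [592.92064615   4.256698   170.73431965] 1.8063132016699648 F 3.1891027861946717 0.9904346749046954 8.771973593743272 0.14963479420694856
```

View pics/w12.png

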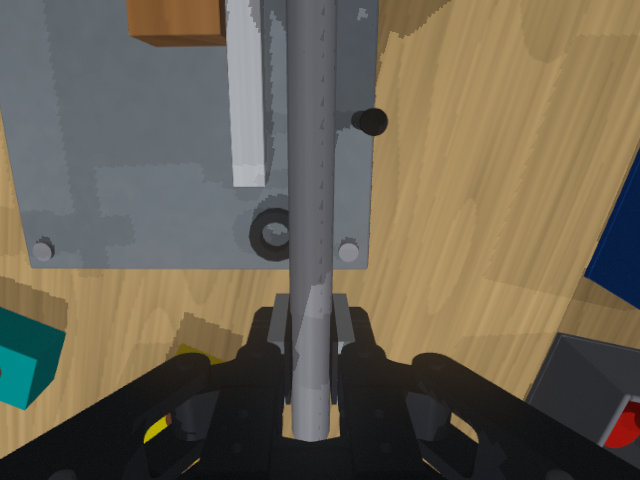

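View pics/scene12c.png

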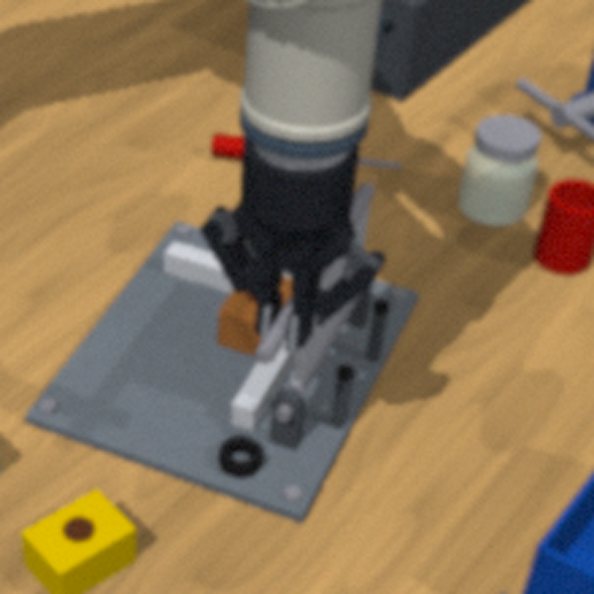

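View pics/side12c.png

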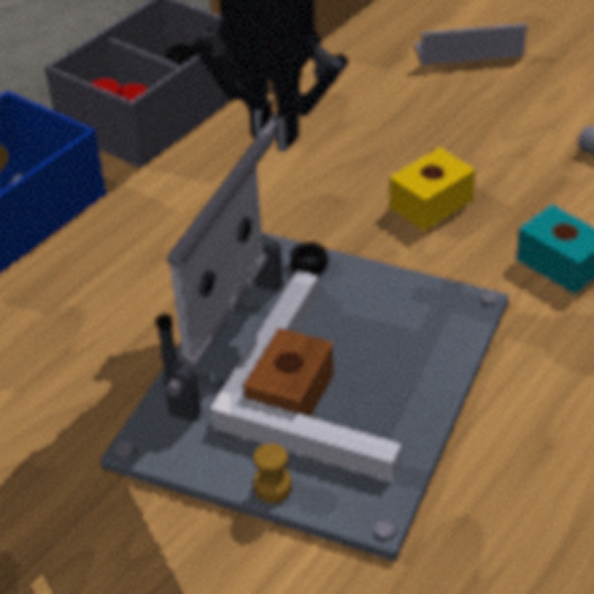

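Run:
```python
from plan import *
from scipy.optimize import least_squares
P=np.array([(125.2,138.64),(102.53,157.34),(63.67,169.95),(48.09,170.73)])
f=lambda p:np.hypot(P[:,0]-p[0],P[:,1]-p[1])-110
s=least_squares(f,[48,60]);print(s.x,s.fun,'angle off',(48.09-s.x[0])/110)
# start-angle constraint
d=P[0]-s.x;print('start angle',np.pi-np.arctan2(d[1],d[0]))
c=r.get_calibration('wrist');f=cv2.imread('pics/w12.png')
for t in [(312,60),(312,200)]: print(w2c(onz(c,*t,167))+[35,70])
from h import *
cd=cam('side')
# predicted upright panel bottom/top left edge points in side view: hinge x83, y=+70,z57 & 167
for P3 in [(83,70,57),(83,70,167),(83,-70,167),(83,-155,167)]:
    w=j2w(*P3[:2]);u=proj(cd,[*w,P3[2]]);print(P3,u,(u-[190,150])*2.7)
```

```text
[47.94870275 61.03203554] [-0.49767549  0.69933165  0.04672721 -0.30194454] angle off 0.0012845204259815158
start angle 2.3538913242331105
[ 84.13152025 -25.276339  ]
[ 84.04794781 -65.58604637]
(83, 70, 57) [259.18970344 284.92586452] [186.8121993 364.2998342]
(83, 70, 167) [254.13196415 247.0555137 ] [173.15630321 262.04988698]
(83, -70, 167) [283.06101889 207.86704464] [251.264751   156.24102054]
(83, -155, 167) [298.1232157 187.4345676] [291.93268239 101.07333253]
```

Request:
carry_out(rows="0 0 0 0 0;0 0 0 0 0;0 0 0 0 0;0 0 0 0 0;0 0 0 0 0;0 0 0 0 0")

```text
clock: 22.42
eef_pos: [592.9, 4.3, 170.7]
tcp_rot: [3.139, 0.0, 1.806]
contact_force: [3.1, 1.2, 8.7]
opening: 0.148
```

```bash
python3 st.py
python3 - <<'E'
from plan import *
s=r.sense();print(s['qvel'])
cd=cam('side');f=r.grab_frame('side');cv2.imwrite('pics/end.png',cv2.resize(f[230:330,240:360],None,fx=6,fy=6,interpolation=cv2.INTER_CUBIC))
for x,y in [(-50,0),(0,0),(0,-70),(-50,-70)]:
    u=proj(cd,[*c2w(x,y),52]);print((u-[240,230])*6)
E
```

```text
22.425 [  48.06288389 -184.51105347] [592.89101164   4.26739914 170.70131601] 1.8063561450456587 F 3.2664746224351164 0.41108867330623466 8.7021894303001 0.14787443956839644
[ 1.67758451e-03 -4.99627701e-04 -1.07348283e-03 -2.15732719e-03
  3.14390984e-04  6.80441548e-05]
[365.52714798 410.11269844]
[236.87008159 373.4276802 ]
[315.67982232 244.68868323]
[439.28121169 278.04104552]
```

View pics/end.png

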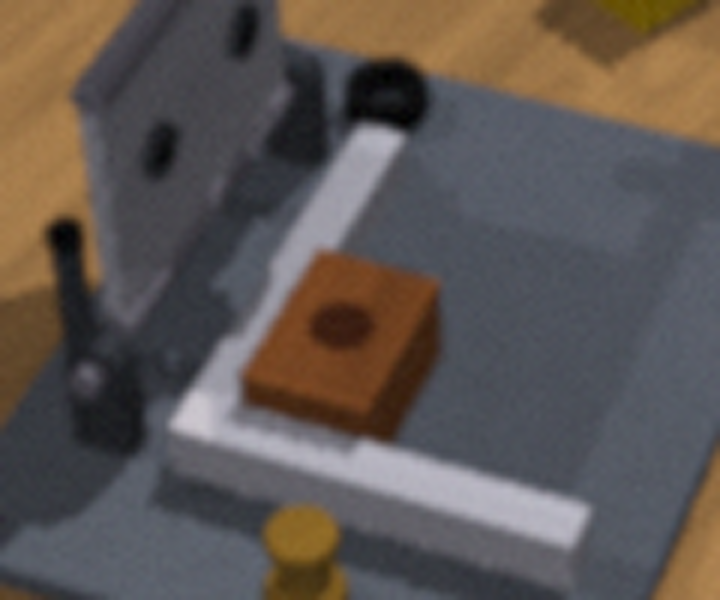

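```bash
python3 -c "
from rig import r
print(r.sign_off())"
```

```text
the job is handed in; nothing more can be done
None
```

The block is home in the corner, and the flap is upright and still, with the bar gripped at 40 N. I handed the job in at about 22.5 s.

- **Block:** I slid it in lightly gripped, let go, then nudged it against each fence with shut fingers. It stopped hard at about 13 N against the back fence and 31 N against the side fence. In the last side picture its top corners lie within about 1.5 px of the home position, offset the same way, which fits the camera calibration error.
- **Flap:** I swung it up over about 4 s. The measured arc puts it within about 0.002 rad of upright. The wrist camera reads the bar about 1 mm further back, which would be 0.01 rad. In the final hold check the tool position was steady to about 0.05 mm.
- **Leftover forces:** while holding, the wrist reads about 9 N upward and 3 N sideways. I took these as strain from the grip and left them.
- **Other things:** the ring and fitting look untouched in the last pictures. I did not measure any of the bystanders again.

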